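# Check a stool spindle's thread with a pitch comb leaf

### The arm

A 6-joint arm with a two-finger parallel gripper is mounted at the origin on the work surface. World frame = base frame: x ahead of the robot, y to its left, z up, the work surface at z = 0. Lengths are in mm, angles in rad, forces in N, time in s.
With the tool pointing down it reaches from about 350 to 975 mm from the base axis. Payload 4.9 kg.
Tool frame: the origin (TCP) lies on the centre line of the jaws, within the pads' length; the fingertips stand 14 mm ahead of it and the grasp point (between the pads) lies 5 mm behind it; z points along the fingers, y is the direction in which the jaws open and shut (so a half turn about z gives the same grasp; the last joint's range is limited). The gripper opens to 85 mm and grips with 20 to 120 N. Pads are 22 mm wide; open, the fingers measure 114 mm over their backs; the gripper's body (76 mm by 85 mm) begins 54 mm behind the grasp point. The pads swing forward as they close: fully open they stand 13 mm farther back than shut.
Start: joints at [-1.344, 0.053, 1.613, -0, 1.476, -0.119], TCP at [211.837, -587.985, 245.304] pointing down, gripper open.
Joint ranges: [-3.01, 3.01], [-1.01, 2.22], [0.06, 2.58], [-1.02, 4.17], [0.09, 2.62], [-3.14, 3.14]. Speed limits (rad/s): [2.57, 2.57, 3.14, 3.14, 3.14, 3.14].

### API

Orientations are given as a unit quaternion [x, y, z, w].
In Python, from plant import bot gives the robot as it stands. The module is installed in compiled form; this text tells all that it offers.
- The arm moves only by the shell command python3 -m pendant 'ROWS' [OPENING] [FORCE]. ROWS is JSON, a list that holds one entry, the list of rows, each a list of 6 numbers: the shift along the tool's x, y, z in m, then the turn, a rotation vector about the tool's x, y, z in rad. In form: [[[tx, ty, tz, wx, wy, wz], ...]]. A call has 1 to 12 rows; each row is the pose to reach, as a shift and turn from the pose measured when the call began, along the tool's axes at that moment; what a row does not reach only later rows make up. A row lasts 1/8 s, in which the tool goes at most 62.5 mm and 10.7 degrees, less where a joint would pass 70% of its speed; a pose out of reach is approached as far as the arm can. A call with a gripper value outside its range is refused whole. OPENING is the gripper's target within -1 to 1 (fully open at 1, half-way at 0, shut at -1), set as the call begins (- or left out, the last holds). The fingers move at their own pace and stop on an object; FORCE is the grip in N (left out, the last holds). Time passes only in rows, so rows that repeat a pose let the fingers close. It gives the time, the measured TCP pose, the force and the opening at its end, in the units of the state.
- bot.state(): the state, without advancing time (a new reading comes with each control period).
- bot.get_image(name): name is "side" or "top" or "wrist"; returns the picture (480x640x3 uint8, red, green, blue); there is no depth.
- bot.get_calibration(name): a dict with "camera_matrix" (3x3 intrinsics, pixels), "cam_to_world" (4x4, takes a point from camera to world coordinates). Camera axes: x right, y down, z forward; pixel columns grow to the right and rows downward; lengths in mm; the calibration is good to about 2 mm. A picture is of the moment at which its call begins: read the wrist's pose just before it. get_calibration takes no time and is no camera call; for the wrist camera it gives the pose at the moment of the call.
- bot.sign_off(): hands the job in, once; it reports no verdict.
The state is a dict: "time": time; "joint_pos": joint angles; "dq": joint speeds; "effort": joint torques, N m; "tcp_pos": TCP position; "eef_rot": TCP orientation; "force": force on the tool from outside, world axes, zero at the start; "torque": the same for the moment, N m; "grip_width": opening from 0.0 (shut) to 1.0 (fully open).
Only numpy, scipy, OpenCV 4.12 (cv2) and the standard library are available. Lean on these libraries where they do the work, as an engineer would, in place of code of your own. Each camera call takes 0.05 s, during which the arm holds its last target. There are 200 camera calls.

### The job

Pick up the orange-handled pitch comb leaf, lay it on the aluminium rest in front of the stool spindle, and slide it along and into the spindle, feeling gently for the grooves, until all its teeth are fully home at the bottom of the thread. Press it lightly against the thread (a few newtons) for about a second to check that it sits flat and square, then let go and leave it seated there; never force it. Leave everything else on the table alone.

Things in the scene. Friction and masses are not known exactly. Their poses are not given: they have to be found in the camera images.
- leaf_grip (a point): Centre of the orange handle of the loose comb leaf (about 150 g): a bar 12 (x) x 36 (y) x 30 (z) mm upright on a flat steel plate 6 mm thick, 50 mm wide. This point is 21 mm above the plate's underside. x points from handle to teeth, z up; plate from 12 mm behind to 52 mm ahead of this point. It starts flat on the table, in either of two places (the blue leaf in the other).
- leaf_tips (a point): On the orange leaf: middle of the line through its five tooth tips, half-way up the plate's thickness (3 mm above the underside), 57.2 mm ahead of the handle centre and 18 mm below it; same axes. Teeth in the plate's plane, pitch 10 mm along y, the third on the centre line; 5.2 mm long, 2.4 mm wide at the tips, 5.3 mm at the roots.
- spindle: Stool spindle, a level dark steel screw fixed in a cradle; origin on its axis, mid-length, 53 mm above the table; y along it, x away from the robot side, z up. Grooves square to the axis, pitch 10 mm, over 60 mm either way: crest radius 20 mm, bottom radius 15 mm, width 6.4 mm at the mouth, 3.6 mm at the bottom. Where along y the grooves lie varies and is not given: feel or look for it.
- rest (a point): Middle of the top face of the fixed flat aluminium rest on the spindle's robot side, same axes as the spindle: 108 (x) x 160 (y) mm, 50 mm above the table, 3 mm below the spindle's axis, which lies 76 mm further along x. So a leaf lying on it is level with the axis; tips resting on crests are 20 mm from the axis, fully home 15 mm.
- support (a point): Centre of the top of one of two blue supports that hold the spindle's ends, this one 93 mm along the spindle's +y, the other 93 mm along -y; each 52 (x) x 18 (y) mm, top 65 mm above the table. Fixed; keep clear.
- blue_leaf_grip (a point): Centre of the handle of another comb leaf, same shape but with a blue handle and finer teeth (7 mm pitch) that do not suit this spindle. To be left alone.
- tube_rack: White rack of purple-capped blood tubes, 210 x 100 x 86 mm, x along its length, origin under its centre. To be left alone.
- carton: Open orange carton, 120 x 160 x 110 mm, origin under its centre. To be left alone.
- bottle: White bottle, radius 30 mm, 150 mm tall, origin under its centre. To be left alone.
- nut_mid (a point): Centre of a brass spindle nut, a ring of outer radius 32 mm, 35 mm high. To be left alone.
- wrench: Wrench lying beyond the spindle. To be left alone.
- loose_tube: One purple-capped tube, 90 mm long, lying. To be left alone.
Mind the look-alikes: they are no part of the job. Leave any purple or red look-alike of the part that bears leaf_grip alone.

How it is judged:
By the outcome, as a careful person would: the job done as asked, in the order asked, and still so for the second after the job is handed in, with the robot touching nothing.
It also fails if it takes over 72 s, if anything falls off the work surface, if the arm or the gripper's body presses on something with over 40 N, if the wrist force passes 120 N, or if a joint passes its speed limit or range.

## Working session

There is one attempt and no reset: what is moved stays moved. The work goes in short steps, Python scripts to look and compute and a shell command to move; the robot and the scene stay as the last step left them, time stands still between calls to the robot, and variables do not carry over. Pictures are saved under pics/ and viewed, about 8 in all and at most 12, crops included, and the job is handed in when it is done.

```bash
mkdir -p pics; cat > h.py <<'E'
import numpy as np, cv2
from plant import bot
from scipy.spatial.transform import Rotation as R
def snap(n,f):
    c=bot.get_calibration(n); im=bot.get_image(n); cv2.imwrite('pics/'+f,im[:,:,::-1]); np.savez('pics/'+f+'.npz',K=c['camera_matrix'],T=c['cam_to_world']); return im
def load(f):
    d=np.load('pics/'+f+'.npz'); return np.array(d['K']),np.array(d['T'])
def toz(f,u,v,z):
    K,T=load(f); d=T[:3,:3]@np.linalg.solve(K,[u,v,1]); o=T[:3,3]; return o+d*(z-o[2])/d[2]
def proj(f,p):
    K,T=load(f); q=K@(T[:3,:3].T@(np.array(p)-T[:3,3])); return q[:2]/q[2]
def totool(target_xyz,st=None):
    st=st or bot.state(); r=R.from_quat(st['eef_rot']); return r.inv().apply(np.array(target_xyz)-np.array(st['tcp_pos']))/1000
E
python3 - <<'E'
from h import *
for n in('top','side'):
    snap(n,n+'1.png'); K,T=load(n+'1.png'); print(n,K.round(1).tolist(),T.round(2).tolist())
s=bot.state(); print(s['eef_rot'],R.from_quat(s['eef_rot']).as_matrix().round(3).tolist(),s['force'],s['grip_width'])
E
```

```text
top [[579.0, 0.0, 321.9], [0.0, 579.0, 236.4], [0.0, 0.0, 1.0]] [[-0.03, -0.99, 0.12, 379.72], [-1.0, 0.03, -0.01, 24.64], [0.01, -0.12, -0.99, 1754.53], [0.0, 0.0, 0.0, 1.0]]
side [[534.5, 0.0, 314.7], [0.0, 534.5, 233.4], [0.0, 0.0, 1.0]] [[-0.97, -0.09, 0.21, 259.24], [-0.23, 0.48, -0.84, 1264.58], [-0.02, -0.87, -0.49, 818.23], [0.0, 0.0, 0.0, 1.0]]
[ 9.85090508e-01  1.72034437e-01 -4.72324557e-05 -9.17585975e-04] [[0.941, 0.339, -0.0], [0.339, -0.941, 0.002], [0.0, -0.002, -1.0]] [-0.32060549 -0.04568182  0.57430486] 1.00403357792651
```

View pics/top1.png

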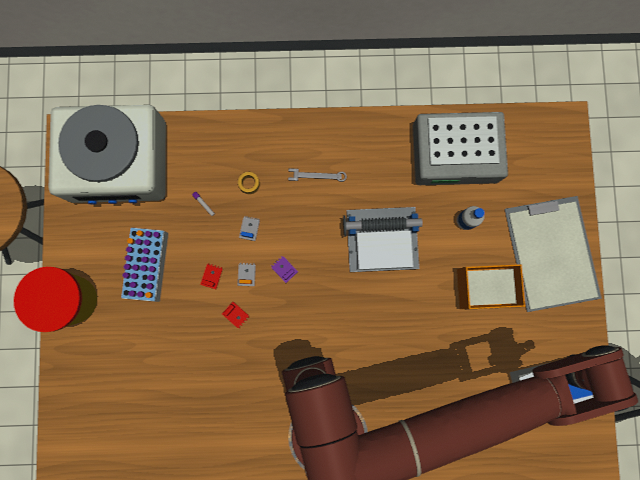

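View pics/side1.png

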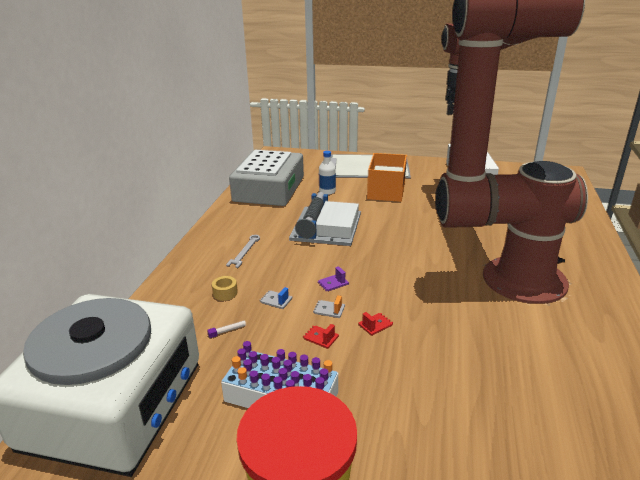

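Top view: the orange-handled grey leaf is at (246,274), with its handle at about (245,282). The look-alikes are the blue leaf (249,229), reds (211,276) and (235,315), and purple (285,269). The spindle runs along row ~223, with the rest at (384,250). I choose the orange one and check it in one close crop.

```bash
python3 - <<'E'
from h import *
im=cv2.imread('pics/top1.png')
a=cv2.resize(im[250:300,220:270],(400,400),interpolation=cv2.INTER_CUBIC)
b=cv2.resize(im[200:280,338:428],(450,400),interpolation=cv2.INTER_CUBIC)
cv2.imwrite('pics/crop1.png',cv2.resize(np.hstack([a,b]),(800,376)))
hsv=cv2.cvtColor(im,cv2.COLOR_BGR2HSV)
sub=hsv[255:300,225:270]; m=((sub[...,0]>8)&(sub[...,0]<22)&(sub[...,1]>190)&(sub[...,2]>150)).astype(np.uint8)
ys,xs=np.nonzero(m); print(len(xs),xs.mean()+225,ys.mean()+255,xs.min()+225,xs.max()+225,ys.min()+255,ys.max()+255)
g=(sub[...,1]<60)&(sub[...,2]>90); ys,xs=np.nonzero(g); print(xs.min()+225,xs.max()+225,ys.min()+255,ys.max()+255, cv2.minAreaRect(np.c_[xs+225,ys+255].astype(np.float32)))
print(toz('top1.png',245.,282,30),toz('top1.png',384,250,50),[toz('top1.png',u,v,50) for u,v in((359,232),(410,231),(357,271),(411,269))])
E
```

```text
35 245.2 281.1142857142857 240 250 280 283
238 255 263 285 ((246.5, 274.0), (17.0, 22.0), 0.0)
[455.72200375 231.77882153  30.        ] [ 537.06570716 -182.71138422   50.        ] [array([ 592.88501064, -110.71871204,   50.        ]), array([ 591.48722167, -262.52504163,   50.        ]), array([ 477.3197613 , -100.42988468,   50.        ]), array([ 478.48186557, -260.00575665,   50.        ])]
```

View pics/crop1.png

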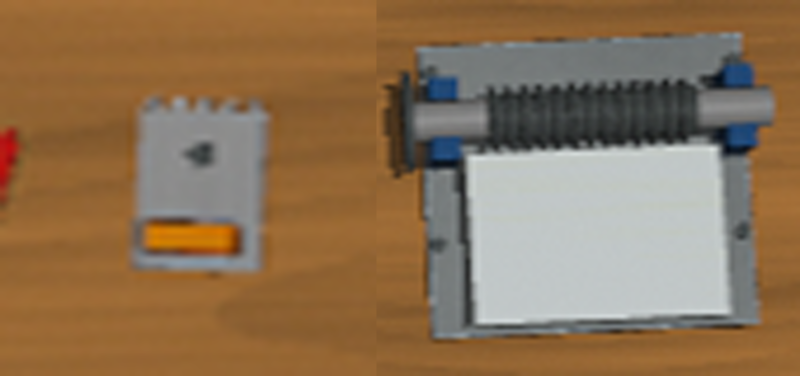

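The crop confirms the choice: a grey leaf with an orange handle and five coarse teeth pointing to +x, with a slight yaw. Next I move above it for a close look.

```bash
R1='x'; python3 -m pendant '[[[0.355,-0.284,-0.055,0,0,-0.6],[0.355,-0.284,-0.055,0,0,-0.6],[0.355,-0.284,-0.055,0,0,-0.6],[0.355,-0.284,-0.055,0,0,-0.6],[0.355,-0.284,-0.055,0,0,-0.6],[0.355,-0.284,-0.055,0,0,-0.6],[0.355,-0.284,-0.055,0,0,-0.6],[0.355,-0.284,-0.055,0,0,-0.6],[0.483,-0.698,-0.035,0,0,-1.22],[0.483,-0.698,-0.035,0,0,-1.22],[0.483,-0.698,-0.035,0,0,-1.22],[0.483,-0.698,-0.035,0,0,-1.22]]]' 1 60
python3 - <<'E'
from h import *
s=bot.state(); print(s['tcp_pos'],R.from_quat(s['eef_rot']).as_matrix().round(3).tolist(),s['joint_pos'])
print(totool([430,232,260]))
E
```

```text
time: 1.6
tcp_pos: [437.3, 51.3, 288.3]
eef_rot: [0.708, 0.706, 0.001, -0.001]
force: [1.4, 0.7, 0.4]
grip_width: 0.996
[437.31781606  51.32015531 288.28201276] [[0.003, 1.0, -0.0], [1.0, -0.003, 0.002], [0.002, -0.0, -1.0]] [-5.36616465e-02 -4.33758705e-01  1.96438652e+00  1.89314479e-03
  1.61136453e+00 -5.08087979e-02]
[ 0.1806045  -0.00781081  0.02862929]
```

```bash
python3 -m pendant '[[[0.18,-0.008,0.03,0,0,0],[0.18,-0.008,0.03,0,0,0],[0.18,-0.008,0.03,0,0,0],[0.18,-0.008,0.03,0,0,0],[0.18,-0.008,0.03,0,0,0],[0.18,-0.008,0.03,0,0,0]]]'
python3 - <<'E'
from h import *
s=bot.state(); print(s['tcp_pos'])
im=snap('wrist','w1.png'); K,T=load('w1.png'); print(K.round(1).tolist(),T.round(3).tolist())
print(proj('w1.png',[455,232,21]))
E
```

```text
time: 2.35
tcp_pos: [430.2, 230.3, 258.8]
eef_rot: [0.709, 0.705, 0.001, -0.001]
force: [-0.2, -0.2, -0.1]
grip_width: 1.001
[430.19953242 230.32014212 258.82006869]
[[338.5, 0.0, 328.2], [0.0, 338.5, 242.4], [0.0, 0.0, 1.0]] [[1.0, -0.004, -0.001, 430.008], [-0.004, -0.946, -0.325, 313.619], [0.001, 0.325, -0.946, 388.682], [0.0, 0.0, 0.0, 1.0]]
[350.87410627 204.17079796]
```

View pics/w1.png

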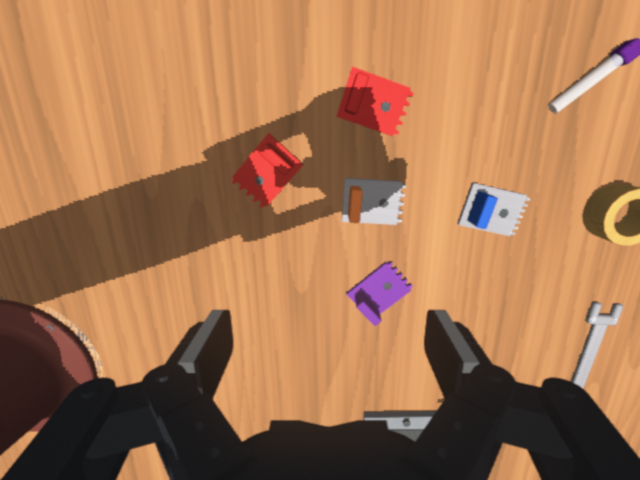

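The wrist view shows the orange-handled leaf at (373,202), with its handle near (355,204) and its teeth toward +x. The reds are at (375,100) and (265,170), the purple at (380,290), the blue leaf at (495,208). One enlarged crop to read corners and yaw.

```bash
python3 - <<'E'
from h import *
im=cv2.imread('pics/w1.png'); c=im[160:240,325:425]; cv2.imwrite('pics/w1c.png',cv2.resize(c,(800,640),interpolation=cv2.INTER_CUBIC)[:600])
E
```

```text
(no output)
```

View pics/w1c.png

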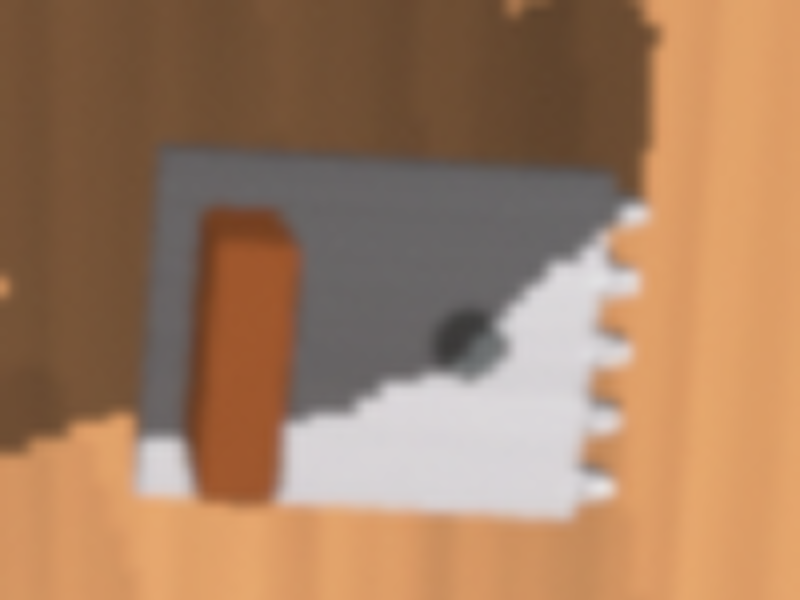

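```bash
cat >> h.py <<'E'
def leaf(f,bt,ft,fb,bb,z):
    P=[toz(f,u,v,z)[:2] for u,v in(bt,ft,fb,bb)]; P=np.array(P)
    mid_b=(P[0]+P[3])/2; mid_f=(P[1]+P[2])/2; ax=mid_f-mid_b; ya=P[0]-P[3]+P[1]-P[2]
    print('len',np.linalg.norm(ax),'wid',np.linalg.norm(ya)/2,'yaw_x',np.degrees(np.arctan2(ax[1],ax[0])),'yaw_y',np.degrees(np.arctan2(-ya[0],ya[1])))
    u=ax/np.linalg.norm(ax); c=P.mean(0); print('handle',c-20*u,'via back',mid_b+12*u)
E
python3 - <<'E'
from h import *
q=lambda a,b:(325+(a-3.5)/8,160+(b-3.5)/8)
leaf('w1.png',q(160,148),q(615,172),q(575,520),q(138,495),6)
t=[toz('w1.png',*q(*p),3)[:2] for p in((640,212),(635,283),(628,350),(615,418),(612,488))]; print(np.round(t,1).tolist())
# handle top face
for p in((215,243),(300,243),(280,500),(200,500)): print(toz('w1.png',*q(*p),36).round(1))
print(toz('w1.png',*q(252,368),36))
s=bot.state(); print(s['tcp_pos'], R.from_quat(s['eef_rot']).as_matrix().round(3).tolist())
E
```

```text
len 64.22080681608497 wid 50.663426088745105 yaw_x -3.418316584358948 yaw_y -2.8946611111995053
handle [459.18221554 232.60771886] via back [459.07200856 232.61430172]
[[517.0, 248.8], [517.0, 238.6], [516.7, 228.8], [515.5, 218.7], [515.7, 208.1]]
[454.3 250.5  36. ]
[465.4 250.4  36. ]
[463.7 215.6  36. ]
[452.9 215.7  36. ]
[459.51680401 233.8035812   36.        ]
[430.28565418 230.25790986 258.9686804 ] [[0.005, 1.0, 0.0], [1.0, -0.005, 0.002], [0.002, 0.0, -1.0]]
```

Handle at (459,232.6), yaw −3°; plate 64×50.7 and tips 57 mm ahead, which match the given sizes. Descend with partly opened jaws.

```bash
python3 -m pendant '[[[0.0025,0.029,0.05,0,0,0.049],[0.0025,0.029,0.1,0,0,0.049],[0.0025,0.029,0.15,0,0,0.049],[0.0025,0.029,0.18,0,0,0.049],[0.0025,0.029,0.2,0,0,0.049],[0.0025,0.029,0.215,0,0,0.049],[0.0025,0.029,0.225,0,0,0.049],[0.0025,0.029,0.233,0,0,0.049],[0.0025,0.029,0.235,0,0,0.049],[0.0025,0.029,0.235,0,0,0.049]]]' 0.1 50
python3 - <<'E'
from h import *
s=bot.state(); print(s['tcp_pos'],s['force'])
snap('side','s2.png'); im=cv2.imread('pics/s2.png'); p=proj('s2.png',[459,232,30]).astype(int); x,y=p
cv2.imwrite('pics/s2c.png',cv2.resize(im[y-60:y+40,x-70:x+70],(700,500),interpolation=cv2.INTER_CUBIC))
E
```

```text
time: 3.65
tcp_pos: [459.7, 233.2, 24.3]
eef_rot: [0.726, 0.688, 0.001, -0.0]
force: [-0.6, 0.4, -0.0]
grip_width: 0.552
[459.66720483 233.22814326  24.33767606] [-0.56656111  0.44416092 -0.04010979]
```

View pics/s2c.png

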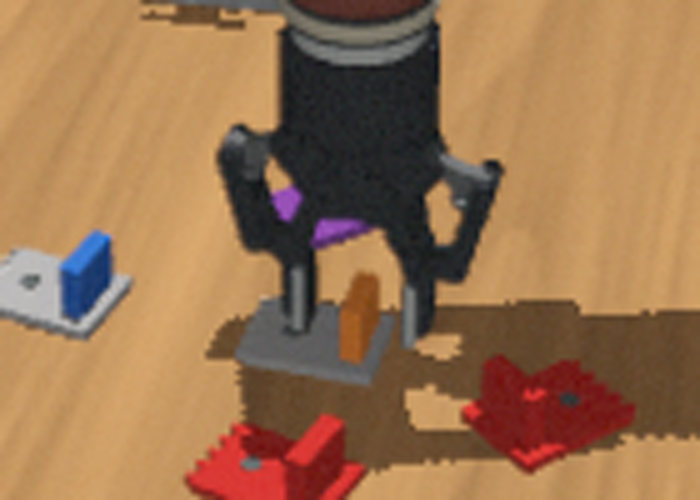

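The side crop shows the orange handle centred between the fingers. Close.

```bash
python3 -m pendant '[[[0,0,0,0,0,0],[0,0,0,0,0,0],[0,0,0,0,0,0],[0,0,0,0,0,0],[0,0,0,0,0,0],[0,0,0,0,0,0]]]' -1 50
python3 -m pendant '[[[0,0,-0.02,0,0,0],[0,0,-0.06,0,0,0],[0,0,-0.11,0,0,0],[0,0,-0.16,0,0,0],[0,0,-0.16,0,0,0],[0,0,-0.16,0,0,0]]]'
```

```text
time: 4.45
tcp_pos: [460.3, 233.5, 25.1]
eef_rot: [0.726, 0.688, 0.002, -0.0]
force: [-0.5, 0.4, 5.2]
grip_width: 0.132
time: 5.2
tcp_pos: [458.9, 232.7, 183.3]
eef_rot: [0.726, 0.688, 0.0, -0.001]
force: [0.0, 0.0, -2.0]
grip_width: 0.134
```

Leaf is held (11.4 mm opening, weight felt). Carry it near the rest and look at the spindle from close by.

```bash
python3 -m pendant '[[[-0.05,0.007,0,0,0,-0.01],[-0.1,0.014,0,0,0,-0.02],[-0.15,0.021,0.01,0,0,-0.03],[-0.2,0.028,0.02,0,0,-0.04],[-0.25,0.035,0.03,0,0,-0.05],[-0.3,0.042,0.04,0,0,-0.054],[-0.34,0.048,0.043,0,0,-0.054],[-0.361,0.051,0.043,0,0,-0.054],[-0.361,0.051,0.043,0,0,-0.054],[-0.361,0.051,0.043,0,0,-0.054],[-0.361,0.051,0.043,0,0,-0.054]]]'
python3 - <<'E'
from h import *
snap('wrist','w2.png'); s=bot.state(); print(s['tcp_pos'],R.from_quat(s['eef_rot']).as_matrix().round(4).tolist(),s['joint_pos'])
E
```

```text
time: 6.58
tcp_pos: [489.9, -129.4, 138.9]
eef_rot: [0.707, 0.708, 0.0, -0.001]
force: [0.5, -0.1, -1.4]
grip_width: 0.129
[ 490.06856684 -129.48712088  139.18227423] [[-0.0014, 1.0, -0.0012], [1.0, 0.0014, 0.0021], [0.0021, -0.0011, -1.0]] [-4.06034488e-01 -1.41558553e-01  1.98331723e+00  1.57447520e-03
  1.30174119e+00 -4.07851752e-01]
```

View pics/w2.png

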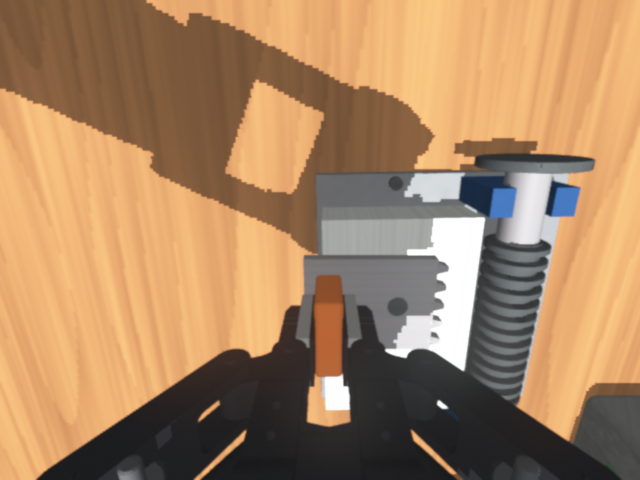

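The wrist view shows the held leaf square in the jaws, with its plate corners at about (304,256) and (437,256) and tips at u≈445. The spindle rod is at (522,200), thread from (515,240) to (498,395), and the rest's front edge from (483,210) to (465,370). Enlarge the thread and leaf teeth.

```bash
python3 - <<'E'
from h import *
im=cv2.imread('pics/w2.png'); cv2.imwrite('pics/w2c.png',cv2.resize(im[200:350,400:570],(680,600),interpolation=cv2.INTER_CUBIC))
E
```

```text
(no output)
```

View pics/w2c.png

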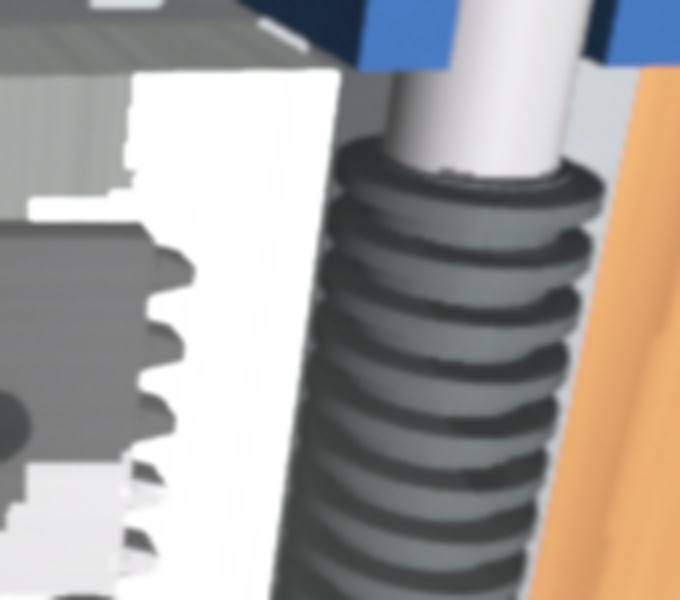

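```bash
cat > fit.py <<'E'
from h import *
from scipy.optimize import least_squares
q=lambda a,b:np.array((400+(a-1.5)/4,200+(b-1.5)/4))
f='w2.png'
c0,c1=toz(f,*q(337,70),50),toz(f,*q(275,595),50); d=c0-c1
print('rest corner',c0.round(1),'edge yaw',np.degrees(np.arctan2(-d[0],d[1])).round(2))
L=toz(f,*q(0,70),50); print('rest side-edge yaw',np.degrees(np.arctan2(*(c0-L)[1::-1])))
rt=[q(*p) for p in((590,248),(579,308),(567,365),(557,412),(545,460),(533,510))]
lf=[q(*p) for p in((330,225),(322,285),(315,335))]
th=np.linspace(0,2*np.pi,73)
def model(p,k,side):
    xa,y0,yaw=p; c,s=np.cos(yaw),np.sin(yaw); out=[]
    for e in(-1.8,1.8):
        l=y0+10*k+e
        P=np.c_[xa+20*np.cos(th)*c-l*s, 20*np.cos(th)*s+l*c, 53+20*np.sin(th)]
        uv=np.array([proj(f,x) for x in P]); out.append(uv[uv[:,0].argmax() if side>0 else uv[:,0].argmin()])
    return np.mean(out,0)
def res(p): return np.r_[[model(p,-i,1)-r for i,r in enumerate(rt)],[model(p,-i,-1)-r for i,r in enumerate(lf)]].ravel()
s=least_squares(res,[613,-140,0],x_scale=[10,10,.05],diff_step=1e-3); print(s.x,np.degrees(s.x[2]),res(s.x).reshape(-1,2).round(1).tolist())
xa,y0,w=s.x; yc=-182; 
# leaf tips seen, at leaf mid height
st_z=139.1
print('tips',[toz(f,*q(*p),139.1-25.1+6).round(1).tolist() for p in((193,270),(185,350),(175,420),(165,490),(157,555))])
print('tips2',[toz(f,*q(*p),139.1-25.1).round(1).tolist() for p in((193,270),(185,350),(175,420),(165,490),(157,555))])
E
python3 fit.py
```

```text
rest corner [ 592.9 -103.1   50. ] edge yaw 2.1
rest side-edge yaw 0.14534712581922302
[ 6.08494352e+02 -1.31489071e+02  5.02515055e-02] 2.8791991784247184 [[-0.7, 1.2], [-0.3, 0.1], [0.3, -0.6], [0.5, 0.8], [1.3, 1.6], [2.2, 1.5], [-2.0, -0.8], [-1.4, -2.8], [-0.9, -1.6]]
tips [[546.4, -109.4, 120.0], [546.6, -120.0, 120.0], [546.5, -129.6, 120.0], [546.3, -139.5, 120.0], [546.4, -149.2, 120.0]]
tips2 [[548.6, -112.0, 114.0], [548.9, -123.0, 114.0], [548.8, -132.9, 114.0], [548.6, -143.3, 114.0], [548.7, -153.3, 114.0]]
```

```bash
cat > yaw.py <<'E'
from h import *
def fit(f,pts,z):
    P=np.array([toz(f,u,v,z)[:2] for u,v in pts]); k=np.polyfit(P[:,1],P[:,0],1); r=P[:,0]-np.polyval(k,P[:,1])
    ok=abs(r)<1.5*np.std(r)+.2; k=np.polyfit(P[ok,1],P[ok,0],1); print(f,'yaw',np.degrees(np.arctan(-k[0])).round(2),'x at y=-182:',np.polyval(k,-182).round(1),'rms',np.std(r[ok]).round(2),P[:,1].min().round(),P[:,1].max().round())
def sub(row,t):  # subpixel last crossing bright->dark
    i=np.nonzero((row[:-1]>=t)&(row[1:]<t))[0]
    return None if len(i)==0 else i[-1]+(row[i[-1]]-t)/(row[i[-1]]-row[i[-1]+1])
g=cv2.imread('pics/w2.png',0).astype(float)
pts=[]
for v in range(222,365):
    c=sub(g[v,455:492],180)
    if c is not None: pts.append((455+c,v))
fit('w2.png',pts,50)
g=cv2.imread('pics/top1.png',0).astype(float)
pts=[];pb=[]
for u in range(362,408):
    i=g[225:245,u][::-1]; c=sub(i,170)
    if c is not None: pts.append((u,244-c))
    c=sub(g[255:280,u],170)
    if c is not None: pb.append((u,255+c))
fit('top1.png',pts,50); fit('top1.png',pb,50)
E
python3 yaw.py
```

```text
w2.png yaw 1.08 x at y=-182: 595.0 rms 0.03 -221.0 -106.0
top1.png yaw 1.02 x at y=-182: 592.2 rms 0.39 -254.0 -120.0
top1.png yaw 1.1 x at y=-182: 486.1 rms 0.37 -249.0 -115.0
```

```bash
cat >> fit.py <<'E'
print('---')
w=np.radians(1.05)
def r2(p): return np.r_[[model([p[0],p[1],w],-i,1)-r for i,r in enumerate(rt)],[model([p[0],p[1],w],-i,-1)-r for i,r in enumerate(lf)]].ravel()
s=least_squares(r2,[613,-131],x_scale=[10,10],diff_step=1e-3); print(s.x,r2(s.x).reshape(-1,2).round(1).tolist())
xa,y0=s.x
for k in (-3,-4,-5,-6): print('crest',k,'at x,y on axis',xa-(y0+10*k)*np.sin(w),(y0+10*k)*np.cos(w), 'robot side tip',xa-20*np.cos(w)-(y0+10*k)*np.sin(w),(y0+10*k)*np.cos(w)-20*np.sin(w))
im=cv2.imread('pics/w2.png')
for k in range(1,-8,-1):
    for e,col in((-1.8,(0,0,255)),(1.8,(0,255,255))):
        l=y0+10*k+e; P=np.c_[xa+20*np.cos(th)*np.cos(w)-l*np.sin(w),20*np.cos(th)*np.sin(w)+l*np.cos(w),53+20*np.sin(th)][:37]
        im=im if False else im
        uv=np.array([proj(f,x) for x in P]); np.save
        globals().setdefault('ov',[]).append((uv,col))
big=cv2.resize(im[200:350,440:570],(650,750)[:2],interpolation=cv2.INTER_CUBIC)
for uv,col in ov: cv2.polylines(big,[np.int32(((uv-[440,200])*5+2))],False,col,1)
cv2.imwrite('pics/w2o.png',big[:600])
E
python3 fit.py | sed -n '/---/,$p'
```

```text
---
[ 613.29211046 -131.20451127] [[0.1, 1.8], [-0.0, 0.7], [0.2, -0.0], [-0.1, 1.4], [0.2, 2.2], [0.6, 2.1], [-1.0, -1.7], [-0.9, -3.7], [-0.9, -3.0]]
crest -3 at x,y on axis 616.2461720704121 -161.17744251175765 robot side tip 596.2495303834754 -161.5439411396797
crest -4 at x,y on axis 616.4294213843731 -171.17576335522597 robot side tip 596.4327796974364 -171.54226198314802
crest -5 at x,y on axis 616.6126706983341 -181.17408419869426 robot side tip 596.6160290113975 -181.54058282661632
crest -6 at x,y on axis 616.7959200122951 -191.17240504216258 robot side tip 596.7992783253585 -191.53890367008464
```

View pics/w2o.png

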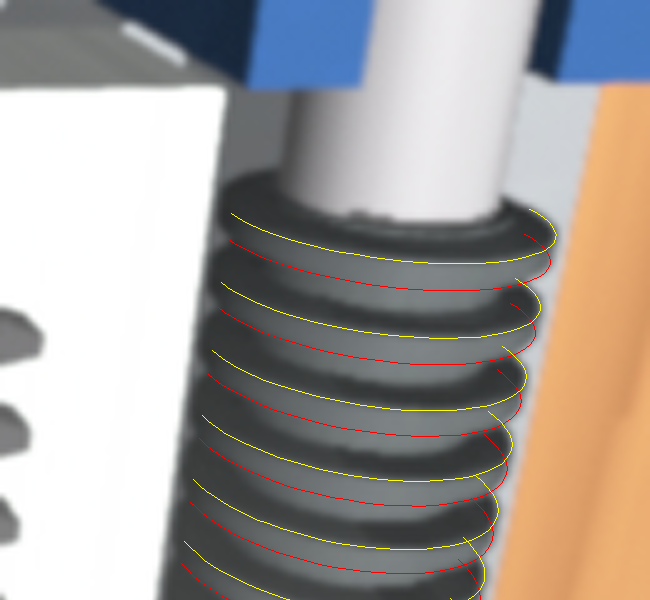

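The overlay of the fitted rings matches the bright crest bands, with their −y edges on the red lines. The rest edge gives yaw +1.05° in both cameras. Grooves expected near y≈−175/−185 (±1.5); axis x≈616. Move above the rest with the leaf turned 1°, tips short of the crests.

```bash
python3 -m pendant '[[[-0.02,0.013,0,0,0,-0.009],[-0.04,0.026,0.01,0,0,-0.0175],[-0.0565,0.038,0.025,0,0,-0.0175],[-0.0565,0.038,0.04,0,0,-0.0175],[-0.0565,0.038,0.048,0,0,-0.0175],[-0.0565,0.038,0.052,0,0,-0.0175],[-0.0565,0.038,0.052,0,0,-0.0175],[-0.0565,0.038,0.052,0,0,-0.0175]]]'
python3 - <<'E'
from h import *
s=bot.state(); print(s['tcp_pos'],R.from_quat(s['eef_rot']).as_matrix().round(4).tolist(),s['force'],s['torque'])
E
python3 -m pendant '[[[0,0,0.003,0,0,0],[0,0,0.005,0,0,0],[0,0,0.007,0,0,0],[0,0,0.0085,0,0,0],[0,0,0.0095,0,0,0],[0,0,0.01,0,0,0],[0,0,0.01,0,0,0]]]'
```

```text
time: 7.62
tcp_pos: [528.4, -185.8, 87.7]
eef_rot: [0.7, 0.714, 0.001, -0.001]
force: [0.9, -0.2, -0.6]
grip_width: 0.13
[ 528.40053808 -185.7861802    87.72167867] [[-0.0192, 0.9998, -0.0001], [0.9998, 0.0192, 0.0016], [0.0016, -0.0001, -1.0]] [ 0.92109626 -0.20278377 -0.56316304] [-0.01250517  0.02446083 -0.01323703]
time: 8.5
tcp_pos: [528.4, -185.8, 77.7]
eef_rot: [0.7, 0.714, 0.001, -0.001]
force: [0.5, 0.1, -3.2]
grip_width: 0.128
```

```bash
python3 -m pendant '[[[0,0,0.0005,0,0,0],[0,0,0.001,0,0,0],[0,0,0.0015,0,0,0],[0,0,0.0015,0,0,0]]]'; python3 -m pendant '[[[0,0,0.0005,0,0,0],[0,0,0.001,0,0,0],[0,0,0.001,0,0,0]]]'; python3 -m pendant '[[[0,0,0.0005,0,0,0],[0,0,0.0005,0,0,0],[0,0,0.0005,0,0,0]]]'
```

```text
time: 9.0
tcp_pos: [528.3, -185.7, 76.1]
eef_rot: [0.7, 0.714, 0.001, -0.001]
force: [0.1, -0.2, -1.7]
grip_width: 0.13
time: 9.38
tcp_pos: [528.4, -185.8, 75.1]
eef_rot: [0.7, 0.714, 0.001, -0.001]
force: [0.9, 0.3, -1.6]
grip_width: 0.128
time: 9.75
tcp_pos: [528.5, -185.8, 75.0]
eef_rot: [0.7, 0.714, 0.001, -0.001]
force: [-2.4, 0.2, 2.4]
grip_width: 0.132
```

Contact with the rest at TCP z=75.0, as predicted. Slide forward, feeling for contact.

```bash
python3 -m pendant '[[[0,0.001,0,0,0,0],[0,0.002,0,0,0,0],[0,0.003,0,0,0,0],[0,0.004,0,0,0,0],[0,0.005,0,0,0,0],[0,0.006,0,0,0,0],[0,0.007,0,0,0,0],[0,0.008,0,0,0,0],[0,0.008,0,0,0,0]]]'; python3 -m pendant '[[[0,0.0005,0,0,0,0],[0,0.001,0,0,0,0],[0,0.001,0,0,0,0]]]';python3 -m pendant '[[[0,0.0005,0,0,0,0],[0,0.001,0,0,0,0],[0,0.001,0,0,0,0]]]'
```

```text
time: 10.88
tcp_pos: [536.7, -185.7, 75.1]
eef_rot: [0.7, 0.714, 0.001, -0.0]
force: [-0.4, 0.8, 1.7]
grip_width: 0.132
time: 11.25
tcp_pos: [537.7, -185.6, 75.1]
eef_rot: [0.7, 0.714, 0.001, -0.0]
force: [-1.9, 0.5, 1.3]
grip_width: 0.13
time: 11.62
tcp_pos: [538.8, -185.6, 75.1]
eef_rot: [0.7, 0.714, 0.001, -0.0]
force: [-0.6, -0.5, 0.9]
grip_width: 0.131
```

```bash
for i in 1 ; do python3 -m pendant '[[[0,0.0005,0,0,0,0],[0,0.001,0,0,0,0],[0,0.001,0,0,0,0]]]'; done; python3 -m pendant '[[[0,0.0005,0,0,0,0],[0,0.001,0,0,0,0],[0,0.001,0,0,0,0]]]'; python3 - <<'E'
from h import *
s=bot.state(); print(s['tcp_pos'],s['force'],s['torque'])
E
```

```text
time: 12.0
tcp_pos: [539.9, -185.6, 75.1]
eef_rot: [0.7, 0.714, 0.001, -0.0]
force: [-1.8, -0.0, 1.6]
grip_width: 0.133
time: 12.38
tcp_pos: [540.9, -185.6, 75.1]
eef_rot: [0.7, 0.714, 0.001, -0.0]
force: [-1.5, -0.5, 1.8]
grip_width: 0.128
[ 540.89439797 -185.56495092   75.06469721] [-1.53429582 -0.48017589  1.82613505] [0.10751634 0.22803494 0.06771344]
```

```bash
python3 -m pendant '[[[0,0.0005,0,0,0,0],[0,0.001,0,0,0,0],[0,0.001,0,0,0,0]]]'; python3 -m pendant '[[[0,0.0005,0,0,0,0],[0,0.001,0,0,0,0],[0,0.001,0,0,0,0]]]'
```

```text
time: 12.75
tcp_pos: [541.9, -185.5, 75.0]
eef_rot: [0.7, 0.714, 0.001, -0.0]
force: [-2.3, 0.0, 0.5]
grip_width: 0.131
time: 13.12
tcp_pos: [543.0, -185.5, 75.1]
eef_rot: [0.7, 0.714, 0.001, -0.0]
force: [-1.2, 0.4, 2.0]
grip_width: 0.13
```

```bash
python3 -m pendant '[[[0,0.0005,0,0,0,0],[0,0.0005,0,0,0,0]]]'; python3 -m pendant '[[[0,0.0005,0,0,0,0],[0,0.0005,0,0,0,0]]]'
```

```text
time: 13.38
tcp_pos: [543.6, -185.5, 75.1]
eef_rot: [0.7, 0.714, 0.001, -0.0]
force: [-1.0, 0.0, 1.6]
grip_width: 0.129
time: 13.62
tcp_pos: [544.0, -185.6, 75.1]
eef_rot: [0.7, 0.714, 0.001, -0.0]
force: [-1.5, 0.6, 2.4]
grip_width: 0.131
```

```bash
python3 - <<'E'
from h import *
s=bot.state(); print(s['tcp_pos'],s['force'],s['torque'])
snap('wrist','w3.png'); im=cv2.imread('pics/w3.png'); u,v=proj('w3.png',[597,-185,53]).astype(int); print(u,v)
snap('top','t3.png'); it=cv2.imread('pics/t3.png')
cv2.imwrite('pics/w3c.png',im[::1])
E
```

```text
[ 543.98525159 -185.59403202   75.05841614] [-1.5468506   0.63698249  2.38288505] [ 0.01510113  0.39223868 -0.02862096]
434 301
```

View pics/w3c.png

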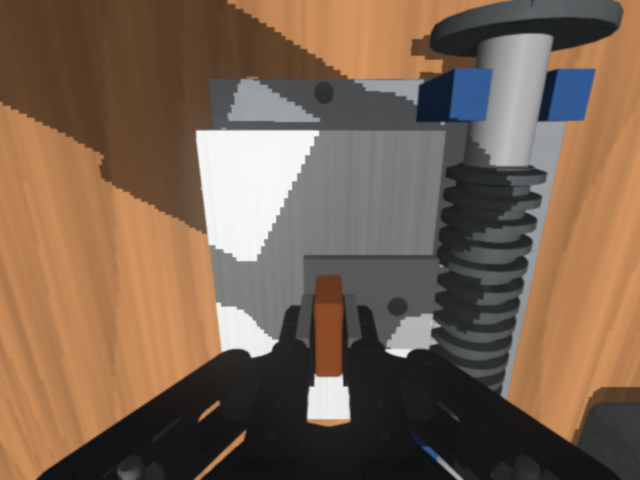

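The wrist view shows the plate's front edge (u≈437) at the thread's crest line and the teeth hidden among the grooves (v 265–345), so they're in. Push on gently for the bottom.

```bash
python3 -m pendant '[[[0,0.0005,0,0,0,0],[0,0.0005,0,0,0,0]]]'; python3 -m pendant '[[[0,0.0005,0,0,0,0],[0,0.0005,0,0,0,0]]]'; python3 -m pendant '[[[0,0.0005,0,0,0,0],[0,0.0005,0,0,0,0]]]'
```

```text
time: 13.98
tcp_pos: [544.3, -185.6, 75.0]
eef_rot: [0.7, 0.714, 0.001, -0.0]
force: [-3.8, -0.7, 2.9]
grip_width: 0.131
time: 14.22
tcp_pos: [544.3, -185.7, 75.1]
eef_rot: [0.7, 0.714, 0.0, -0.001]
force: [-5.2, -0.4, 4.0]
grip_width: 0.133
time: 14.48
tcp_pos: [544.4, -185.6, 75.1]
eef_rot: [0.7, 0.714, -0.0, -0.001]
force: [-5.7, -0.5, 4.8]
grip_width: 0.132
```

Stopped at x=544.4 with ~4–5 N, exactly the predicted home depth. To confirm it's the bottom and not a flank, feel the side play.

```bash
S='from h import *
s=bot.state(); print(np.round(s["tcp_pos"],2),np.round(s["force"],1),np.round(s["torque"],3),R.from_quat(s["eef_rot"]).as_euler("zyx",degrees=True).round(2))'
python3 -c "$S"
python3 -m pendant '[[[0.0004,-0.0003,0,0,0,0],[0.0008,-0.0003,0,0,0,0],[0.0012,-0.0003,0,0,0,0],[0.0012,-0.0003,0,0,0,0]]]' >/dev/null; python3 -c "$S"
python3 -m pendant '[[[-0.0005,0,0,0,0,0],[-0.001,0,0,0,0,0],[-0.0015,0,0,0,0,0],[-0.002,0,0,0,0,0],[-0.002,0,0,0,0,0]]]'>/dev/null; python3 -c "$S"
```

```text
[ 544.37 -185.63   75.11] [-5.7 -0.5  4.8] [-0.021  0.807 -0.034] [-9.1110e+01 -1.5000e-01 -1.7991e+02]
[ 544.28 -185.28   75.19] [-2.3 -5.3  0. ] [-0.817  0.275 -0.203] [-9.1080e+01 -1.0000e-01  1.7999e+02]
[ 544.33 -186.75   75.09] [-1.1  2.2  2.3] [0.525 0.203 0.074] [-9.1100e+01 -1.1000e-01 -1.7996e+02]
```

Side play is about ±0.6 mm at this depth, which is exactly the fit at the groove bottom. Centre it, then press for over a second.

```bash
S='from h import *
s=bot.state(); print(np.round(s["tcp_pos"],2),np.round(s["force"],1),np.round(s["torque"],3),R.from_quat(s["eef_rot"]).as_euler("zyx",degrees=True).round(2))'
python3 -m pendant '[[[0.0004,0,0,0,0,0],[0.0008,0,0,0,0,0],[0.0008,0,0,0,0,0],[0.0008,0,0,0,0,0]]]' >/dev/null; python3 -c "$S"
python3 -m pendant '[[[0,0.0004,0.0002,0,0,0],[0,0.0007,0.0002,0,0,0],[0,0.0007,0.0002,0,0,0],[0,0.0007,0.0002,0,0,0],[0,0.0007,0.0002,0,0,0],[0,0.0007,0.0002,0,0,0]]]' >/dev/null; python3 -c "$S"
python3 -m pendant '[[[0,0.0005,0.0002,0,0,0],[0,0.0005,0.0002,0,0,0],[0,0.0005,0.0002,0,0,0],[0,0.0005,0.0002,0,0,0],[0,0.0005,0.0002,0,0,0],[0,0.0005,0.0002,0,0,0],[0,0.0005,0.0002,0,0,0],[0,0.0005,0.0002,0,0,0],[0,0.0005,0.0002,0,0,0],[0,0.0005,0.0002,0,0,0]]]' >/dev/null; python3 -c "$S"
```

```text
[ 544.33 -186.48   75.15] [-1.9 -1.9  1.4] [-0.289  0.242 -0.038] [-9.1080e+01 -1.0000e-01  1.7999e+02]
[ 544.43 -186.55   75.17] [-6.5 -1.5  5.2] [-0.107  0.839 -0.063] [-91.09  -0.2  179.99]
[ 544.45 -186.53   75.22] [-5.6 -1.7  4.6] [-0.041  0.698 -0.052] [-91.09  -0.29 180.  ]
```

Held ~5 N for well over a second: depth steady at 544.4, no yaw torque, angles unchanged. Ease off and release.

```bash
S='from h import *
s=bot.state(); print(np.round(s["tcp_pos"],2),np.round(s["force"],1),np.round(s["torque"],3),s["grip_width"])'
python3 -m pendant '[[[0,-0.0001,0,0,0,0],[0,-0.0001,0,0,0,0],[0,-0.0001,0,0,0,0]]]' >/dev/null; python3 -c "$S"
python3 -m pendant '[[[0,0,0,0,0,0],[0,0,0,0,0,0],[0,0,0,0,0,0],[0,0,0,0,0,0],[0,0,0,0,0,0]]]' -0.3 20 >/dev/null; python3 -c "$S"
python3 -m pendant '[[[0,0,-0.01,0,0,0],[0,0,-0.03,0,0,0],[0,0,-0.06,0,0,0],[0,0,-0.1,0,0,0],[-0.06,-0.03,-0.13,0,0,0],[-0.06,-0.03,-0.13,0,0,0],[-0.06,-0.03,-0.13,0,0,0]]]'
python3 - <<'E'
from h import *
snap('wrist','w4.png'); u,v=proj('w4.png',[580,-185,53]).astype(int); print(u,v)
im=cv2.imread('pics/w4.png'); cv2.imwrite('pics/w4c.png',cv2.resize(im[v-60:v+60,u-80:u+80],(800,600),interpolation=cv2.INTER_CUBIC)); print(bot.state()['tcp_pos'])
E
```

```text
[ 544.42 -186.52   75.25] [-2.5 -0.2  1.7] [-0.106  0.295 -0.018] 0.1321016104989855
[ 544.47 -186.49   75.24] [-0.5  0.5 -0.5] [0.014 0.05  0.022] 0.3472411014030198
time: 19.98
tcp_pos: [516.4, -247.6, 206.7]
eef_rot: [0.701, 0.713, -0.001, -0.001]
force: [0.9, 1.2, -0.7]
grip_width: 0.349
409 154
[ 516.16874934 -246.71813211  205.46840683]
```

View pics/w4c.png

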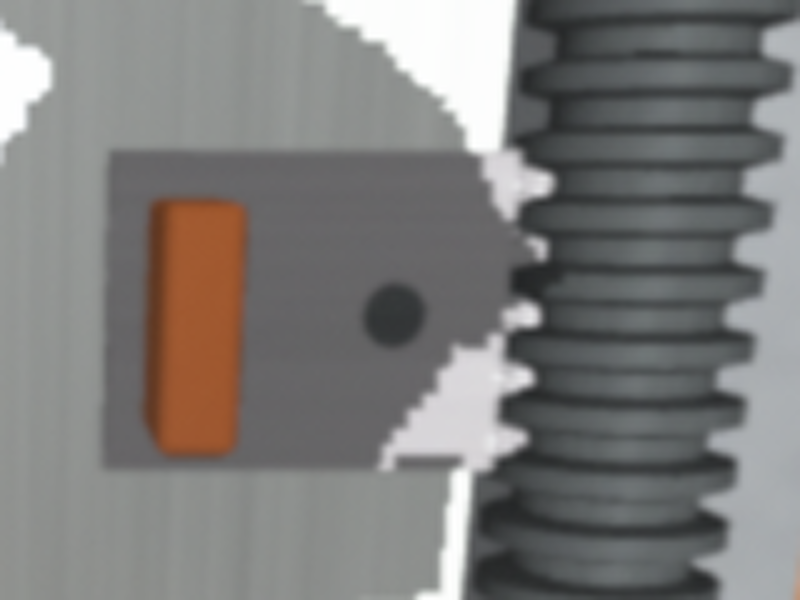

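The release view shows all five teeth at (545,180) to (515,440) in five neighbouring grooves. Their tips are at the groove bottoms, the plate front is up against the crests, and the leaf is flat and square. Hand in.

```bash
python3 -c "
from plant import bot
s=bot.state(); print(s['time'],s['tcp_pos'],s['force']); print(bot.sign_off())"
```

```text
20.025 [ 516.16874934 -246.71813211  205.46840683] [ 0.50684423  0.39105041 -0.91723723]
the job is handed in; nothing more can be done
None
```

The orange-handled leaf is seated in the spindle with all five teeth at the bottom of the grooves. I let it go there and handed the job in at about 20 s of the 72 s allowed.

- **Laying and sliding:** I laid the leaf on the rest, turned to the rest's measured 1° yaw. It slid into the thread without catching on a crest and stopped at TCP x = 544.4 mm, the depth I had predicted for fully home.
- **Press check:** I pressed with about 5–6 N at the wrist, part of it friction, for about 2 s. The depth held and there was almost no twisting moment about the vertical axis.
- **After release:** The close view shows all five teeth in five neighbouring grooves, tips at the bottom, with the plate flat and square. The gripper was clear of everything at hand-in, and the arm came near nothing else.
- **Less certain:** I could not fully confirm the side play. The +y side met a firm stop, but the −y reading of about 2 N could have been friction alone. The depth did not change while I moved the leaf about 1.5 mm sideways, so I took it to be on the bottom rather than on a groove flank.

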